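Raise the inspection camera over a seated valve

TASK

Set the brass solenoid valve flat, coil up, in the cradle of the inspection stand, down between the four corner brackets, and let go of it. Then grip the camera head so that its side release button is squeezed in, and pull the head straight up past the first stop to the second stop, so that both sections of the column are fully out. It springs back if released, so finish while still holding the head up there; leave the valve seated and do not disturb the other fittings on the bench.

Things in the scene. Friction and masses are not known exactly. Their poses are not given: they have to be found in the camera images.
- valve: Loose brass solenoid valve, 0.25 to 0.5 kg, the only loose piece with a black block (the coil) on top. Origin: centre of its underside. Brass body 50 (x) by 36 (y) by 30 mm high, with round ports of 27 mm diameter along +x and -x, centred 15 mm up, that make it 80 mm long in all; the black coil, 32 (x) by 30 (y) mm, stands on it from 36 to 64 mm height, with a 4 mm stub on top. Stands on the bench, z up. Gripped across y on the 36 mm brass sides, about 22 mm up.
- station: Fixed inspection stand: aluminium plate 140 (x) by 360 (y) by 12 mm thick, lying level; origin: centre of the plate's underside; x and y along the plate's edges. At y = +100 mm stands the telescoping column (grey outer tube 36 mm across, top 105 mm above the bench); at y = -90 mm is the cradle.
- cradle (a point): Centre of the cradle's floor, on top of the plate (12 mm above the bench), axes as the station's. Four L-shaped corner brackets, 12 mm high, leave a pocket 90 mm along the station's y by 48 mm along x: the valve lies in it with its long axis (its x) along the station's y, either way round. The long sides are open (no bracket) over the middle 66 mm, so fingers closing along the station's x fit there.
- head: Camera head on top of the column: a grey block 34 (x) by 36 (y) by 46 mm high, origin: centre of its underside on the column's axis, axes as the station's. A dark camera sticks out of its -y face, looking down at the cradle, reaching 85 mm from the axis. The block's +x face carries the black rubber release button. It only moves vertically.
- grip (a point): Centre of the grey block of the camera head, 23 mm below its top (139 mm above the bench when stowed): the place to grip, fingers closing along the station's x, one on the button and one on the plain opposite face.
- release (a joint): Button on the head's +x face, centred at grip's height: 24 mm wide, 28 high, 6 proud. m: 0 out, 0.005 fully in (pressed towards -x). Spring: 2 N to start, 6 N fully in. Out, it locks the column stowed; over 3.5 mm in, it frees it (needed for the first 14 mm of rise only; a head let go later rests on the catch 14 mm up till pressed again). Width over block and button: 40 mm, pressed 35.
- upper_section (a joint): Travel of the thin upper section of the column out of the lower one, m: 0 stowed, 0.060 at its end (the first stop). A weak spring draws it back; it moves first, at a pull of about 3 to 4 N.
- lower_section (a joint): Travel of the thicker lower section out of the outer tube, m: 0 stowed, 0.060 at its end (the second stop). It moves after the upper section has reached its end, at a pull of about 8 to 10 N; springs draw it back when released. The head's total rise is the sum of both travels, 120 mm at the second stop. Grip with 20 N or more.
- elbow: Bystander: brass elbow fitting, 45 mm high, a side port of 26 mm diameter to +x; origin under its upright part. Leave alone.
- gauge: Bystander: pressure gauge lying on its back, 60 mm across, 24 mm high, stem to -x. Leave alone.
- relief: Bystander: brass relief valve, 34 mm cube with a steel cylinder on top, 54 mm high. Leave alone.
There are look-alikes about, which are no part of the job. What is shaped like the valve but blue or purple is not meant.

How it is judged:
On the way, in this order (a step that is already met when the one before it is completed fails the run):
1. the valve lies seated in the cradle and is let go (horizontal distance between valve and cradle below 0.01 m and z of valve in the frame of cradle between -0.004 and 0.004 m and angle between valve's own z axis and vertical below 0.1 rad and angle between the x axis of valve and the y axis of station, either way round below 0.2 rad and contact force between valve and the arm below 0.1 N and contact force between valve and the fingers below 0.1 N), for 0.3 s.
2. the fingers squeeze the release button in, the column still down (value of joint release above 0.0035 m and contact force between the fingers and head above 2 N and value of joint upper_section below 0.02 m), for 0.05 s.
3. both sections of the column are drawn out to the second stop (value of joint each of upper_section, lower_section above 0.054 m and contact force between the fingers and head above 2 N), for 0.3 s.
At the end, for the whole second after the job is handed in: Both sections of the column are out by more than 54 of their 60 mm and at rest, held up by the fingers on the head (over 2 N); the valve lies flat in the cradle, within 10 mm of its centre, its underside within 4 mm of the floor, long axis within 0.2 rad of the stand's y, and untouched by the robot (all of step 1 and all of step 3 and velocity of joint each of upper_section, lower_section below 0.02 m/s); the arm keeps its last pose, push and grip.
It fails at once if another fitting on the bench is shoved by more than 30 mm (distance of any of elbow, gauge, relief from where it was at the start of the episode above 0.03 m).
It also fails if it takes over 51 s, if anything falls off the work surface, if the arm or the gripper's body presses on something with over 40 N, if the wrist force passes 120 N, or if a joint passes its speed limit or range.

ROBOT

A 7-joint arm with a two-finger parallel gripper is mounted at the origin on the work surface. World frame = base frame: x ahead of the robot, y to its left, z up, the work surface at z = 0. Lengths are in m, angles in rad, forces in N, time in s.
With the tool pointing down it reaches from about 0.425 to 0.925 m from the base axis. Payload 6.8 kg.
Tool frame: the origin (TCP) lies midway between the tips of the shut fingers; the grasp point (between the pads) lies 19 mm behind it; z points along the fingers, y is the line along which they close (so a half turn about z gives the same grasp; the last joint's range is limited). The gripper opens to 85 mm and grips with 20 to 120 N. Pads are 22 mm wide; open, the fingers measure 114 mm over their backs; the gripper's body (76 mm by 85 mm) begins 54 mm behind the grasp point. The pads swing forward as they close: fully open they stand 13 mm farther back than shut.
Start: joints at [1.058, 0.477, 0.022, 1.555, -0.011, 1.109, -0.083], TCP at [0.266, -0.62, 0.231] pointing down, gripper open.
Joint ranges: [-2.96, 2.96], [-0.34, 2.1], [-1.41, 1.46], [0.24, 2.44], [-1.37, 4.51], [0.17, 1.92], [-2.96, 2.96]. Speed limits (rad/s): [2.39, 2.39, 3.14, 3.14, 3.14, 3.14, 3.14].

INTERFACE

Orientations are given as a unit quaternion [w, x, y, z].
In Python, from station import bot gives the robot as it stands.
- The arm moves only by the tool jog_arm, never from a script. Its argument "rows" is a list of rows, each an object of numbers: "fingers": the finger opening in mm, from 0 to 85.4; "x", "y", "z": the shift along the tool's x, y, z in mm; "ax", "ay", "az": the turn, a rotation vector about the tool's x, y, z in degrees. A call has exactly 8 rows; each row shifts and turns the commanded pose from where the row before left it, along the tool's axes as they then stand; what a row does not reach is not made up. A row lasts 1/10 s, in which the tool goes at most 50 mm and 8.59 degrees, less where a joint would pass 70% of its speed; a pose out of reach is approached as far as the arm can. A call with a gripper value outside its range is refused whole. The fingers move at their own pace and stop on an object; "force" is the grip in N (left out, the last holds). Time passes only in rows, so rows that do not move let the fingers close, or fill a call up. It gives the time, the measured TCP pose, the force, the opening and the grip force at its end, in the units of the state.
- bot.get_obs(): the state, without advancing time (a new reading comes with each control period).
- bot.read_camera(name): name is "scene" or "top"; returns a dict with "pixels" (480x640x3 uint8, red, green, blue), "vertical_fov" (degrees; the focal length in pixels is half the picture's height over the tangent of half this angle, whatever the lens; pixels are square), "cx", "cy" (the principal point, pixels), "world_from_camera" (4x4, takes a point from camera to world coordinates). Camera axes: x right, y down, z forward; pixel columns grow to the right and rows downward; lengths in m; the calibration is good to about 2 mm. A picture is of the moment at which its call begins. There is no depth.
- bot.hand_in(): hands the job in; it is judged then, once.
The state is a dict: "t": time; "q": joint angles; "joint_vel": joint speeds; "joint_torque": joint torques, N m; "eef_pos": TCP position; "tool_rot": TCP orientation; "contact_force": force on the tool from outside, world axes, zero at the start; "torque": the same for the moment, N m; "gripper_width": opening from 0.0 (shut) to 1.0 (fully open); "grasp_force": force on a finger pad.
Only numpy, scipy, OpenCV 4.12 (cv2) and the standard library are available. Lean on these libraries where they do the work, as an engineer would, in place of code of your own. Each camera call takes 0.05 s, during which the arm holds its last target. There are 200 camera calls.

## Working session

There is one attempt and no reset: what is moved stays moved. The work goes in short steps, Python scripts to look and compute and a tool call to move; the robot and the scene stay as the last step left them, time stands still between calls to the robot, and variables do not carry over. Pictures are saved under pics/ and viewed, at most 10 in all, crops included, and the job is handed in when it is done.

Besides the shell and the picture viewer there is one more tool, called after "Call:" as name(argument=value, ...) on one line, values as JSON. jog_arm: Moves the arm, as the interface text tells. Its arguments: {"type":"object","properties":{"rows":{"type":"array","items":{"type":"object","properties":{"fingers":{"type":"number"},"x":{"type":"number"},"y":{"type":"number"},"z":{"type":"number"},"ax":{"type":"number"},"ay":{"type":"number"},"az":{"type":"number"}}}},"force":{"type":"number"}},"required":["rows"]}

```bash
mkdir -p pics; cat > h.py <<'E'
import numpy as np, cv2, pickle
from station import bot
def snap(n,f):
    c=bot.read_camera(n); pickle.dump(c,open(f'pics/{f}.pkl','wb'))
    cv2.imwrite(f'pics/{f}.png',cv2.cvtColor(c['pixels'],cv2.COLOR_RGB2BGR)); return c
def load(f): return pickle.load(open(f'pics/{f}.pkl','rb'))
def ray(c,u,v):
    f=240/np.tan(np.radians(c['vertical_fov'])/2); T=np.array(c['world_from_camera'])
    return T[:3,3],T[:3,:3]@np.array([(u-c['cx'])/f,(v-c['cy'])/f,1])
def onz(c,u,v,z):
    o,d=ray(c,u,v); return o+d*(z-o[2])/d[2]
def proj(c,p):
    f=240/np.tan(np.radians(c['vertical_fov'])/2); T=np.array(c['world_from_camera'])
    q=T[:3,:3].T@(np.array(p)-T[:3,3]); return q[:2]/q[2]*f+[c['cx'],c['cy']]
E
python3 - <<'E'
from h import *
for n in('top','scene'):
    c=snap(n,n+'0'); print(n,c['vertical_fov'],c['cx'],c['cy'],np.round(c['world_from_camera'],3).tolist())
print(bot.get_obs())
E
```

```text
top 49.77787660420193 309.8861617349425 242.0065715089128 [[0.004, -0.998, 0.07, 0.522], [-1.0, -0.003, 0.013, -0.037], [-0.013, -0.07, -0.997, 1.141], [0.0, 0.0, 0.0, 1.0]]
scene 48.70590803995227 316.560195032043 243.8050610821419 [[-0.747, 0.453, -0.488, 1.07], [0.665, 0.527, -0.529, 0.491], [0.017, -0.719, -0.694, 0.805], [0.0, 0.0, 0.0, 1.0]]
{'t': 0.1, 'q': array([ 1.05789028,  0.47771543,  0.0223758 ,  1.55632131, -0.0114737 ,
        1.10930811, -0.08307811]), 'joint_vel': array([-0.00110438, -0.00203706,  0.00208921, -0.00268435,  0.00049824,
        0.00017735, -0.00179912]), 'joint_torque': array([ 4.85373224e-03, -5.97755814e+01,  1.61396764e+00, -2.81951022e+01,
        1.28952228e-02,  5.04962954e-03,  2.85437397e-05]), 'eef_pos': array([ 0.26560277, -0.61998328,  0.23043814]), 'tool_rot': array([-7.75890348e-04,  9.79583555e-01,  2.01035818e-01, -2.38954935e-04]), 'contact_force': array([-0.37847109, -0.03730099, -0.0910287 ]), 'torque': array([-0.07684187,  0.01144739,  0.02622454]), 'grasp_force': 0.0, 'gripper_width': 0.9964032659351203}
```

View pics/top0.png

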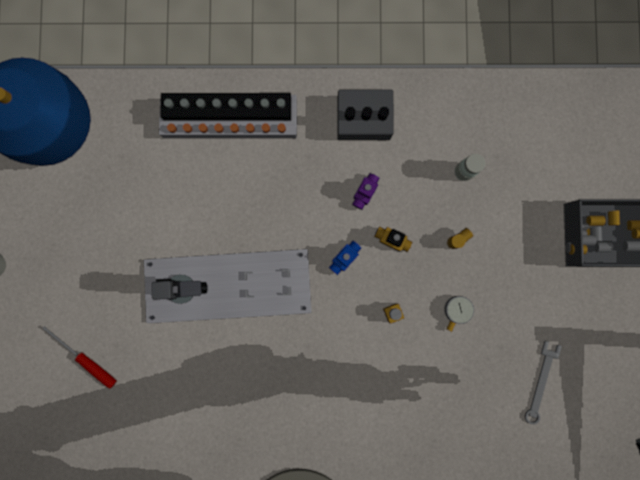

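View pics/scene0.png

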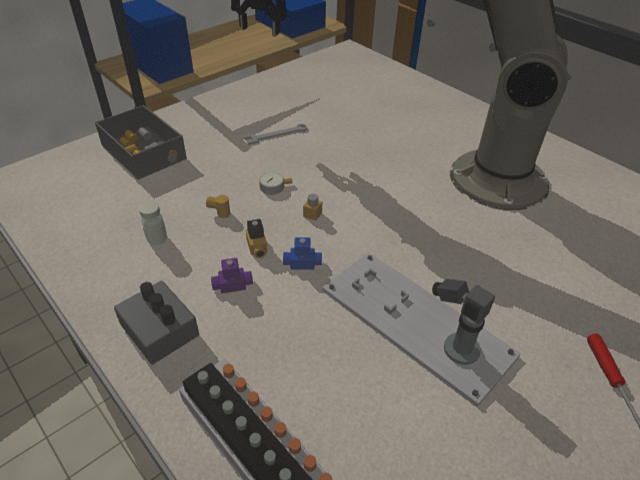

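Candidates in the top picture are purple (366,191), blue (346,257), and brass with a black coil (395,239). Only the last one is brass with a black block, so it fits. The elbow (460,239), relief (394,313) and gauge (459,310) are bystanders. The station plate spans about (145..310, 250..322), with the head at (175,289) and the cradle at (265,282). I'll confirm in one crop and measure.

```bash
python3 - <<'E'
from h import *
c=load('top0'); im=cv2.cvtColor(c['pixels'],cv2.COLOR_RGB2BGR)
a=cv2.resize(im[215:265,365:430],None,fx=6,fy=6,interpolation=cv2.INTER_CUBIC)
b=cv2.resize(im[240:330,135:320],(780,380),interpolation=cv2.INTER_CUBIC)
o=np.zeros((600,800,3),np.uint8); o=np.zeros((690,800,3),np.uint8)
o[:300,:390]=a; o[305:685,:780]=b; s=load('scene0')
sc=cv2.cvtColor(s['pixels'],cv2.COLOR_RGB2BGR); o[:300,400:800]=cv2.resize(sc[210:270,220:300],(400,300),interpolation=cv2.INTER_CUBIC)
cv2.imwrite('pics/crop0.png',cv2.resize(o,(690,595)))
hsv=cv2.cvtColor(im,cv2.COLOR_BGR2HSV)
# brass + enclosed coil
m=cv2.inRange(hsv,(12,110,60),(35,255,255)); m[:, :370]=0;m[:,420:]=0;m[:222]=0;m[258:]=0
k=cv2.findNonZero(m); r=cv2.minAreaRect(k); print('brass',r,len(k))
for z in(.015,.03):print([np.round(onz(c,*p,z),4)[:2].tolist() for p in cv2.boxPoints(r)], onz(c,*r[0],z))
d=cv2.inRange(hsv,(0,0,0),(180,255,60)); dm=np.zeros_like(d); dm[228:250,385:407]=d[228:250,385:407]
k=cv2.findNonZero(dm); r=cv2.minAreaRect(k); print('coil',r,onz(c,*r[0],.064))
# plate
g=cv2.inRange(hsv,(90,10,100),(135,90,255)); print(hsv[260,220],hsv[240,220],hsv[315,200])
g[:240]=0;g[330:]=0;g[:,:135]=0;g[:,320:]=0
n,l,st,ce=cv2.connectedComponentsWithStats(g); i=1+np.argmax(st[1:,4]); r=cv2.minAreaRect(cv2.findNonZero((l==i).astype(np.uint8)));print('plate',r)
P=np.array([onz(c,*p,.012)[:2] for p in cv2.boxPoints(r)]);print(P.round(4),P.mean(0),np.linalg.norm(np.diff(P,axis=0),axis=1))
E
```

```text
brass ((393.11474609375, 238.81869506835938), (36.67177200317383, 16.07383918762207), 25.201122283935547) 296
[[0.6094, -0.16], [0.6413, -0.1751], [0.6073, -0.247], [0.5756, -0.2318]] [ 0.60833689 -0.20349447  0.015     ]
[[0.6082, -0.1583], [0.6397, -0.1732], [0.6061, -0.2442], [0.5748, -0.2292]] [ 0.60718783 -0.20127877  0.03      ]
coil ((394.2000732421875, 239.10003662109375), (15.652474403381348, 17.88854217529297), 26.56505012512207) [ 0.60400137 -0.19850787  0.064     ]
[120   7 116] [ 15  21 122] [128   9 118]
plate ((241.5, 281.0), (5.0, 2.0), 0.0)
[[0.5133 0.132 ]
 [0.5177 0.132 ]
 [0.5177 0.1211]
 [0.5134 0.121 ]] [0.51553201 0.12653098] [0.00434698 0.01091815 0.00434641]
```

View pics/crop0.png

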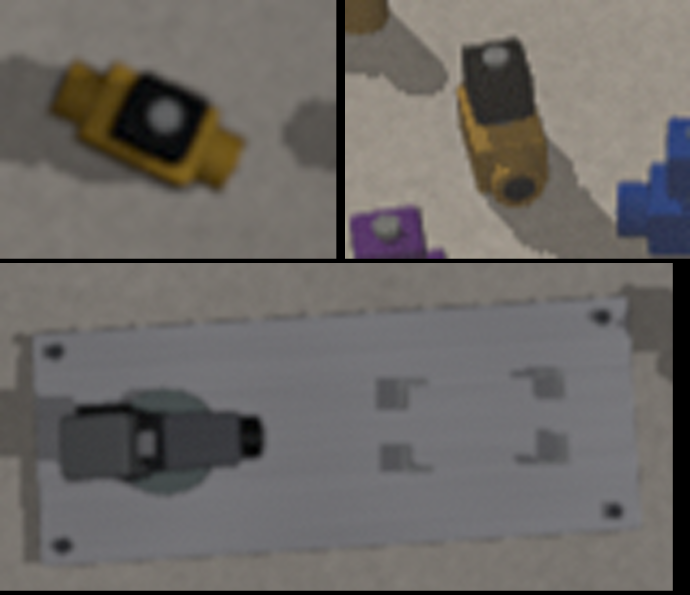

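The crop confirms brass ports with a black square coil and grey stub, and the cradle brackets show at (375-568, 370-470) in crop pixels. Next I'll refine the plate, stub and head positions.

```bash
python3 - <<'E'
from h import *
def tri(p,q):
    (o1,d1),(o2,d2)=p,q; A=np.stack([d1,-d2],1); t=np.linalg.lstsq(A,o2-o1,rcond=None)[0]
    a,b=o1+t[0]*d1,o2+t[1]*d2; return (a+b)/2,np.linalg.norm(a-b)
c=load('top0');s=load('scene0'); im=c['pixels'].astype(int)
m=((im[...,2]-im[...,0])>2).astype(np.uint8)*255
w=np.zeros_like(m); w[243:328,138:316]=m[243:328,138:316]
w=cv2.morphologyEx(w,cv2.MORPH_OPEN,np.ones((3,3)))
w=cv2.morphologyEx(w,cv2.MORPH_CLOSE,np.ones((9,9)))
n,l,st,ce=cv2.connectedComponentsWithStats(w); i=1+np.argmax(st[1:,4])
r=cv2.minAreaRect(cv2.findNonZero((l==i).astype(np.uint8)));print('plate',r)
P=np.array([onz(c,*p,.012)[:2] for p in cv2.boxPoints(r)]);print(P.round(4),P.mean(0),np.linalg.norm(np.diff(P,axis=0),axis=1))
e=P[np.argsort(P[:,1])]; d=e[2:].mean(0)-e[:2].mean(0); print('yaw of station y',np.degrees(np.arctan2(d[1],d[0])))
U=lambda X,Y:(135+X/3.636,240+(Y-263)/3.64)
B=np.array([onz(c,*U(*p),.012)[:2] for p in [(54,352),(601,317),(63,545),(613,511)]]);print('bolts',B.round(4),B.mean(0),np.degrees(np.arctan2(*(B[0]+B[2]-B[1]-B[3])[::-1])))
K=np.array([onz(c,*U(*p),.024)[:2] for p in [(376,378),(565,368),(380,470),(568,462)]]);print('cradle',K.round(4),K.mean(0))
print('head top',[onz(c,*U(*p),.162)[:2].round(4).tolist() for p in [(62,412),(62,480),(137,409),(137,478)]])
# stub
for nm,cc,(y0,y1,x0,x1) in (('t',c,(230,246,388,404)),('s',s,(216,228,247,263))):
    g=cv2.cvtColor(cc['pixels'],cv2.COLOR_RGB2GRAY)[y0:y1,x0:x1]; 
    hh=cv2.cvtColor(cc['pixels'],cv2.COLOR_RGB2HSV)[y0:y1,x0:x1]
    k=(g>75)&(hh[...,1]<60); ys,xs=np.nonzero(k); 
    print(nm,len(xs),xs.mean()+x0,ys.mean()+y0)
print('stub',tri(ray(c,396.5,237.2),ray(s,255,222)),onz(c,396.5,237.2,.068))
E
```

```text
plate ((226.82447814941406, 285.6331787109375), (62.55633544921875, 162.9805450439453), 86.49646759033203)
[[ 0.562   0.3421]
 [ 0.5848 -0.0143]
 [ 0.4494 -0.0232]
 [ 0.4263  0.3302]] [0.50562288 0.15870183] [0.35715969 0.13574076 0.35412584]
yaw of station y 93.6993876528025
bolts [[ 0.5509  0.328 ]
 [ 0.573  -0.0014]
 [ 0.4358  0.3197]
 [ 0.4574 -0.0091]] [0.50426314 0.15931319] 93.79173796993037
cradle [[0.5358 0.1317]
 [0.5421 0.0195]
 [0.4815 0.1286]
 [0.4867 0.0174]] [0.51154532 0.07430017]
head top [[0.5159, 0.2745], [0.4807, 0.2736], [0.5176, 0.2353], [0.4819, 0.2345]]
t 32 398.1875 234.28125
s 101 254.44554455445544 219.26732673267327
stub (array([ 0.60719605, -0.20219755,  0.06893872]), np.float64(0.0010529935647009324)) [ 0.6076639  -0.20270308  0.068     ]
```

```bash
python3 - <<'E'
from h import *
a=np.radians(3.7); X=np.array([np.cos(a),np.sin(a),0]);Y=np.array([-np.sin(a),np.cos(a),0]); O=np.array([.505,.159,0])
S=lambda x,y,z:O+x*X+y*Y+np.array([0,0,z])
out=[]
for n,(x0,y0,w,h),f in(('top0',(195,255,110,60),7),('scene0',(325,250,110,75),7)):
    c=load(n); im=cv2.cvtColor(c['pixels'],cv2.COLOR_RGB2BGR)[y0:y0+h,x0:x0+w]
    im=cv2.resize(im,None,fx=f,fy=f,interpolation=cv2.INTER_CUBIC); im=cv2.convertScaleAbs(im,alpha=1.5)
    for z,col in((.012,(0,255,0)),(.024,(0,0,255))):
        for i in(-1,1):
            for j in(-1,1):
                p=(proj(c,S(i*.024,-.09+j*.045,z))-[x0,y0]+.5)*f; cv2.circle(im,tuple(int(v) for v in p),3,col,-1)
    out.append(im)
o=np.vstack(out); cv2.imwrite('pics/crop1.png',cv2.resize(o,None,fx=.63,fy=.63,interpolation=cv2.INTER_AREA))
E
```

```text
(no output)
```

View pics/crop1.png

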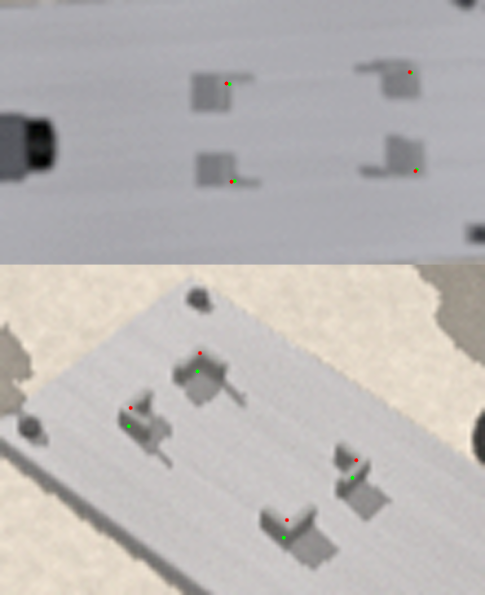

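The projected pocket corners land on the brackets' inner corners in both views (left pair in the top crop at (227,83) and (232,181)), so the station pose is good. Now moving to the valve.

Call:
jog_arm(rows=[{"x": 38,"y": -20,"fingers": 72},{"x": 38,"y": -20,"fingers": 72},{"x": 38,"y": -20,"fingers": 72},{"x": 38,"y": -20,"fingers": 72},{"x": 38,"y": -20,"fingers": 72},{"x": 38,"y": -20,"fingers": 72},{"x": 38,"y": -20,"fingers": 72},{"x": 38,"y": -20,"fingers": 72}], force=40)

```text
invalid input
```

Call:
jog_arm(rows=[{"x": 34,"y": -18},{"x": 34,"y": -18},{"x": 34,"y": -18},{"x": 34,"y": -18},{"az": -8.4},{"az": -8.4},{"az": -8.4},{"az": -8.4}])

```text
invalid input
```

```bash
cat >> h.py <<'E'
from scipy.spatial.transform import Rotation as Ro
def togo(p,yawx):
    "shift in mm and turns in deg in tool axes, towards p with tool down and its x at yawx deg"
    o=bot.get_obs(); w,x,y,z=o['tool_rot']; R=Ro.from_quat([x,y,z,w])
    T=Ro.from_euler('z',yawx,degrees=True)*Ro.from_quat([1,0,0,0])
    print('t',round(o['t'],2),'pos',o['eef_pos'].round(4),'shift',(R.inv().apply(np.array(p)-o['eef_pos'])*1000).round(1),'after turn',(T.inv().apply(np.array(p)-o['eef_pos'])*1000).round(1),
     'turn',np.degrees((R.inv()*T).as_rotvec()).round(1),'w',round(o['gripper_width'],3),'F',o['contact_force'].round(1),'g',round(o['grasp_force'],1),'q',o['q'].round(2))
E
python3 -c "
from h import *
togo([.607,-.2025,.12],65)"
```

```text
t 0.1 pos [ 0.2656 -0.62    0.2304] shift [ 478.3 -249.1  110.8] after turn [522.6 133.  110.4] turn [ -0.1  -0.  -41.8] w 0.996 F [-0.4 -0.  -0.1] g 0.0 q [ 1.06  0.48  0.02  1.56 -0.01  1.11 -0.08]
```

Call:
jog_arm(rows=[{"x": 38,"y": -20,"z": 0,"ax": 0,"ay": 0,"az": 0,"fingers": 72},{"x": 38,"y": -20,"z": 0,"ax": 0,"ay": 0,"az": 0,"fingers": 72},{"x": 38,"y": -20,"z": 0,"ax": 0,"ay": 0,"az": 0,"fingers": 72},{"x": 38,"y": -20,"z": 0,"ax": 0,"ay": 0,"az": 0,"fingers": 72},{"x": 38,"y": -20,"z": 0,"ax": 0,"ay": 0,"az": 0,"fingers": 72},{"x": 38,"y": -20,"z": 0,"ax": 0,"ay": 0,"az": 0,"fingers": 72},{"x": 38,"y": -20,"z": 0,"ax": 0,"ay": 0,"az": 0,"fingers": 72},{"x": 38,"y": -20,"z": 0,"ax": 0,"ay": 0,"az": 0,"fingers": 72}], force=40)

```text
t: 0.9
eef_pos: [0.4829, -0.352, 0.231]
tool_rot: [-0.0, 0.98, 0.201, -0.0]
contact_force: [1.0, -0.0, -0.2]
gripper_width: 0.848
grasp_force: 0.0
```

Call:
jog_arm(rows=[{"x": 35,"y": -18,"z": 0,"ax": 0,"ay": 0,"az": 0,"fingers": 72},{"x": 35,"y": -18,"z": 0,"ax": 0,"ay": 0,"az": 0,"fingers": 72},{"x": 35,"y": -18,"z": 0,"ax": 0,"ay": 0,"az": 0,"fingers": 72},{"x": 35,"y": -18,"z": 0,"ax": 0,"ay": 0,"az": 0,"fingers": 72},{"x": 34,"y": -17,"z": 0,"ax": 0,"ay": 0,"az": 0,"fingers": 72},{"x": 0,"y": 0,"z": 20,"ax": 0,"ay": 0,"az": -8.4,"fingers": 72},{"x": 0,"y": 0,"z": 20,"ax": 0,"ay": 0,"az": -8.4,"fingers": 72},{"x": 0,"y": 0,"z": 20,"ax": 0,"ay": 0,"az": -8.4,"fingers": 72}])

```text
t: 1.7
eef_pos: [0.6071, -0.2028, 0.1702]
tool_rot: [-0.0, 0.911, 0.413, -0.0]
contact_force: [0.2, -0.8, -0.2]
gripper_width: 0.842
grasp_force: 0.0
```

Call:
jog_arm(rows=[{"x": 0,"y": 0,"z": 20,"ax": 0,"ay": 0,"az": -8.4,"fingers": 72},{"x": 0,"y": 0,"z": 20,"ax": 0,"ay": 0,"az": -8.2,"fingers": 72},{"x": 0,"y": 0,"z": 0,"ax": 0,"ay": 0,"az": 0,"fingers": 72},{"x": 0,"y": 0,"z": 0,"ax": 0,"ay": 0,"az": 0,"fingers": 72},{"x": 0,"y": 0,"z": 0,"ax": 0,"ay": 0,"az": 0,"fingers": 72},{"x": 0,"y": 0,"z": 0,"ax": 0,"ay": 0,"az": 0,"fingers": 72},{"x": 0,"y": 0,"z": 0,"ax": 0,"ay": 0,"az": 0,"fingers": 72},{"x": 0,"y": 0,"z": 0,"ax": 0,"ay": 0,"az": 0,"fingers": 72}])

```text
t: 2.5
eef_pos: [0.6074, -0.2034, 0.1319]
tool_rot: [0.0, 0.844, 0.537, 0.0]
contact_force: [-0.4, 0.2, -0.1]
gripper_width: 0.845
grasp_force: 0.0
```

```bash
python3 -c "
from h import *
togo([.607,-.2025,.004],65); snap('scene','s1')
im=cv2.imread('pics/s1.png')[130:310,150:370]; cv2.imwrite('pics/s1c.png',cv2.resize(im,None,fx=3,fy=3))"
```

```text
t 2.5 pos [ 0.6074 -0.2034  0.1319] shift [  0.6  -0.9 127.9] after turn [  0.6  -0.8 127.9] turn [ 0.1  0.  -0. ] w 0.845 F [-0.4  0.2 -0.1] g 0.0 q [ 0.44  0.54 -0.3   1.71  0.19  0.91 -0.37]
```

View pics/s1c.png

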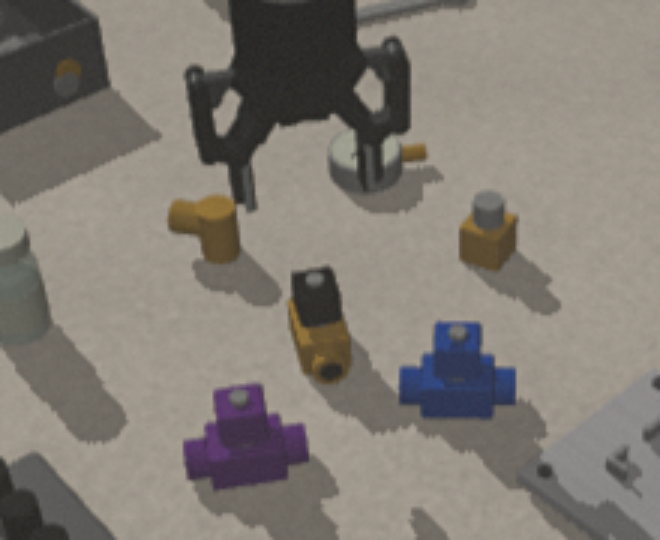

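The gripper is above the valve (stub at crop (315,278)), lined up with clear room around it. Descending.

Call:
jog_arm(rows=[{"x": 1,"y": -1,"z": 20,"ax": 0,"ay": 0,"az": 0,"fingers": 72},{"x": 0,"y": 0,"z": 20,"ax": 0,"ay": 0,"az": 0,"fingers": 72},{"x": 0,"y": 0,"z": 20,"ax": 0,"ay": 0,"az": 0,"fingers": 72},{"x": 0,"y": 0,"z": 20,"ax": 0,"ay": 0,"az": 0,"fingers": 72},{"x": 0,"y": 0,"z": 20,"ax": 0,"ay": 0,"az": 0,"fingers": 72},{"x": 0,"y": 0,"z": 16,"ax": 0,"ay": 0,"az": 0,"fingers": 72},{"x": 0,"y": 0,"z": 10,"ax": 0,"ay": 0,"az": 0,"fingers": 72},{"x": 0,"y": 0,"z": 0,"ax": 0,"ay": 0,"az": 0,"fingers": 72}])

```text
t: 3.35
eef_pos: [0.6058, -0.2018, 0.004]
tool_rot: [-0.001, 0.843, 0.537, -0.001]
contact_force: [-0.4, -0.5, 0.5]
gripper_width: 0.846
grasp_force: 0.0
```

Call:
jog_arm(rows=[{"x": 0,"y": 0,"z": 0,"ax": 0,"ay": 0,"az": 0,"fingers": 50},{"x": 0,"y": 0,"z": 0,"ax": 0,"ay": 0,"az": 0,"fingers": 44},{"x": 0,"y": 0,"z": 0,"ax": 0,"ay": 0,"az": 0,"fingers": 40},{"x": 0,"y": 0,"z": 0,"ax": 0,"ay": 0,"az": 0,"fingers": 36},{"x": 0,"y": 0,"z": 0,"ax": 0,"ay": 0,"az": 0,"fingers": 30},{"x": 0,"y": 0,"z": 0,"ax": 0,"ay": 0,"az": 0,"fingers": 25},{"x": 0,"y": 0,"z": 0,"ax": 0,"ay": 0,"az": 0,"fingers": 25},{"x": 0,"y": 0,"z": 0,"ax": 0,"ay": 0,"az": 0,"fingers": 25}])

```text
t: 4.15
eef_pos: [0.6079, -0.2024, 0.0065]
tool_rot: [0.001, 0.843, 0.537, 0.001]
contact_force: [0.4, -0.3, 5.9]
gripper_width: 0.418
grasp_force: 41.6
```

Call:
jog_arm(rows=[{"x": 0,"y": 0,"z": -3,"ax": 0,"ay": 0,"az": 0,"fingers": 25},{"x": 0,"y": 0,"z": -5,"ax": 0,"ay": 0,"az": 0,"fingers": 25},{"x": 0,"y": 0,"z": -15,"ax": 0,"ay": 0,"az": 0,"fingers": 25},{"x": 0,"y": 0,"z": -20,"ax": 0,"ay": 0,"az": 0,"fingers": 25},{"x": 0,"y": 0,"z": -20,"ax": 0,"ay": 0,"az": 0,"fingers": 25},{"x": 0,"y": 0,"z": -20,"ax": 0,"ay": 0,"az": 0,"fingers": 25},{"x": 0,"y": 0,"z": -20,"ax": 0,"ay": 0,"az": 0,"fingers": 25},{"x": 0,"y": 0,"z": -15,"ax": 0,"ay": 0,"az": 0,"fingers": 25}])

```text
t: 4.95
eef_pos: [0.6068, -0.202, 0.1254]
tool_rot: [0.0, 0.843, 0.537, 0.0]
contact_force: [0.5, -0.2, -4.4]
gripper_width: 0.417
grasp_force: 40.7
```

```bash
python3 -c "
from h import *
togo([.5108,.0692,.08],93.7)"
```

```text
t 4.95 pos [ 0.6068 -0.202   0.1254] shift [ 205.2 -201.7   45.2] after turn [276.8 -78.3  45.4] turn [  0.1   0.  -28.7] w 0.417 F [ 0.5 -0.2 -4.4] g 40.7 q [ 0.44  0.55 -0.3   1.72  0.19  0.9  -0.37]
```

Call:
jog_arm(rows=[{"x": 0,"y": 0,"z": 0,"ax": 0,"ay": 0,"az": -7.2,"fingers": 25},{"x": 0,"y": 0,"z": 0,"ax": 0,"ay": 0,"az": -7.2,"fingers": 25},{"x": 0,"y": 0,"z": 0,"ax": 0,"ay": 0,"az": -7.2,"fingers": 25},{"x": 0,"y": 0,"z": 0,"ax": 0,"ay": 0,"az": -7.1,"fingers": 25},{"x": 15,"y": -4,"z": 0,"ax": 0,"ay": 0,"az": 0,"fingers": 25},{"x": 28,"y": -8,"z": 0,"ax": 0,"ay": 0,"az": 0,"fingers": 25},{"x": 28,"y": -8,"z": 0,"ax": 0,"ay": 0,"az": 0,"fingers": 25},{"x": 28,"y": -8,"z": 0,"ax": 0,"ay": 0,"az": 0,"fingers": 25}])

```text
t: 5.75
eef_pos: [0.5712, -0.1029, 0.1235]
tool_rot: [-0.0, 0.685, 0.728, 0.0]
contact_force: [0.2, 0.4, -4.5]
gripper_width: 0.416
grasp_force: 40.7
```

Call:
jog_arm(rows=[{"x": 28,"y": -8,"z": 0,"ax": 0,"ay": 0,"az": 0,"fingers": 25},{"x": 28,"y": -8,"z": 0,"ax": 0,"ay": 0,"az": 0,"fingers": 25},{"x": 28,"y": -8,"z": 0,"ax": 0,"ay": 0,"az": 0,"fingers": 25},{"x": 28,"y": -8,"z": 0,"ax": 0,"ay": 0,"az": 0,"fingers": 25},{"x": 28,"y": -8,"z": 0,"ax": 0,"ay": 0,"az": 0,"fingers": 25},{"x": 28,"y": -8,"z": 5,"ax": 0,"ay": 0,"az": 0,"fingers": 25},{"x": 10,"y": -3,"z": 20,"ax": 0,"ay": 0,"az": 0,"fingers": 25},{"x": 0,"y": 0,"z": 20,"ax": 0,"ay": 0,"az": 0,"fingers": 25}])

```text
t: 6.55
eef_pos: [0.5089, 0.0729, 0.0789]
tool_rot: [0.0, 0.683, 0.73, 0.001]
contact_force: [-0.1, -0.2, -4.1]
gripper_width: 0.413
grasp_force: 40.7
```

Call:
jog_arm(rows=[{"x": 0,"y": 0,"z": 10,"ax": 0,"ay": 0,"az": 0,"fingers": 25},{"x": 0,"y": 0,"z": 10,"ax": 0,"ay": 0,"az": 0,"fingers": 25},{"x": 0,"y": 0,"z": 0,"ax": 0,"ay": 0,"az": 0,"fingers": 25},{"x": 0,"y": 0,"z": 0,"ax": 0,"ay": 0,"az": 0,"fingers": 25},{"x": 0,"y": 0,"z": 0,"ax": 0,"ay": 0,"az": 0,"fingers": 25},{"x": 0,"y": 0,"z": 0,"ax": 0,"ay": 0,"az": 0,"fingers": 25},{"x": 0,"y": 0,"z": 0,"ax": 0,"ay": 0,"az": 0,"fingers": 25},{"x": 0,"y": 0,"z": 0,"ax": 0,"ay": 0,"az": 0,"fingers": 25}])

```text
t: 7.35
eef_pos: [0.5102, 0.0693, 0.0586]
tool_rot: [0.0, 0.684, 0.729, 0.0]
contact_force: [-0.0, 0.2, -4.1]
gripper_width: 0.408
grasp_force: 40.7
```

```bash
python3 - <<'E'
from h import *
togo([.5108,.0692,.020],93.7); c=snap('scene','s2')
x0,y0,f=310,200,5
im=cv2.imread('pics/s2.png')[y0:y0+110,x0:x0+150]; im=cv2.convertScaleAbs(cv2.resize(im,None,fx=f,fy=f,interpolation=cv2.INTER_CUBIC),alpha=1.5)
a=np.radians(3.7); X=np.array([np.cos(a),np.sin(a),0]);Y=np.array([-np.sin(a),np.cos(a),0])
p=bot.get_obs()['eef_pos']; 
for d,col in((.04,(0,0,255)),(-.04,(0,255,0))):   # expected port end axis, bottom 6mm over.. of valve held at TCP-6mm
    q=proj(c,p+d*Y+[0,0,-.006+.015]); cv2.circle(im,tuple(int(v) for v in (q-[x0,y0]+.5)*f),3,col,-1)
cv2.imwrite('pics/s2c.png',im)
E
```

```text
t 7.35 pos [0.5102 0.0693 0.0586] shift [-0.1  0.6 38.6] after turn [-0.1  0.6 38.6] turn [ 0. -0. -0.] w 0.408 F [-0.   0.2 -4.1] g 40.7 q [ 0.11  0.5  -0.45  2.05  0.34  0.67 -0.5 ]
```

View pics/s2c.png

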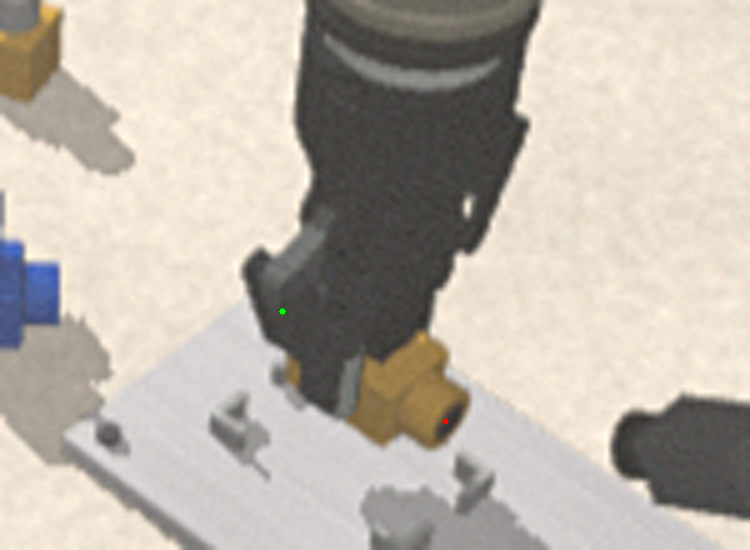

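The valve hangs level and its near port bore at (450,419) sits on the expected point. Lowering it.

Call:
jog_arm(rows=[{"x": 0,"y": 0.5,"z": 8,"ax": 0,"ay": 0,"az": 0,"fingers": 25},{"x": 0,"y": 0,"z": 8,"ax": 0,"ay": 0,"az": 0,"fingers": 25},{"x": 0,"y": 0,"z": 8,"ax": 0,"ay": 0,"az": 0,"fingers": 25},{"x": 0,"y": 0,"z": 6,"ax": 0,"ay": 0,"az": 0,"fingers": 25},{"x": 0,"y": 0,"z": 4,"ax": 0,"ay": 0,"az": 0,"fingers": 25},{"x": 0,"y": 0,"z": 2,"ax": 0,"ay": 0,"az": 0,"fingers": 25},{"x": 0,"y": 0,"z": 1,"ax": 0,"ay": 0,"az": 0,"fingers": 25},{"x": 0,"y": 0,"z": 0,"ax": 0,"ay": 0,"az": 0,"fingers": 25}])

```text
t: 8.2
eef_pos: [0.5106, 0.0694, 0.0213]
tool_rot: [0.0, 0.684, 0.73, 0.0]
contact_force: [0.3, 0.1, -4.1]
gripper_width: 0.411
grasp_force: 40.8
```

Call:
jog_arm(rows=[{"x": 0,"y": 0,"z": 1,"ax": 0,"ay": 0,"az": 0,"fingers": 25},{"x": 0,"y": 0,"z": 1,"ax": 0,"ay": 0,"az": 0,"fingers": 25},{"x": 0,"y": 0,"z": 1,"ax": 0,"ay": 0,"az": 0,"fingers": 25},{"x": 0,"y": 0,"z": 0.5,"ax": 0,"ay": 0,"az": 0,"fingers": 25},{"x": 0,"y": 0,"z": 0,"ax": 0,"ay": 0,"az": 0,"fingers": 25},{"x": 0,"y": 0,"z": 0,"ax": 0,"ay": 0,"az": 0,"fingers": 25},{"x": 0,"y": 0,"z": 0,"ax": 0,"ay": 0,"az": 0,"fingers": 25},{"x": 0,"y": 0,"z": 0,"ax": 0,"ay": 0,"az": 0,"fingers": 25}])

```text
t: 9.0
eef_pos: [0.5106, 0.0693, 0.0184]
tool_rot: [0.0, 0.684, 0.729, 0.0]
contact_force: [-3.2, -0.2, 6.4]
gripper_width: 0.414
grasp_force: 41.8
```

Call:
jog_arm(rows=[{"x": 0,"y": 0,"z": 0,"ax": 0,"ay": 0,"az": 0,"fingers": 40},{"x": 0,"y": 0,"z": 0,"ax": 0,"ay": 0,"az": 0,"fingers": 50},{"x": 0,"y": 0,"z": 0,"ax": 0,"ay": 0,"az": 0,"fingers": 65},{"x": 0,"y": 0,"z": 0,"ax": 0,"ay": 0,"az": 0,"fingers": 65},{"x": 0,"y": 0,"z": 0,"ax": 0,"ay": 0,"az": 0,"fingers": 65},{"x": 0,"y": 0,"z": -3,"ax": 0,"ay": 0,"az": 0,"fingers": 65},{"x": 0,"y": 0,"z": -10,"ax": 0,"ay": 0,"az": 0,"fingers": 65},{"x": 0,"y": 0,"z": -15,"ax": 0,"ay": 0,"az": 0,"fingers": 65}])

```text
t: 9.8
eef_pos: [0.51, 0.0693, 0.0463]
tool_rot: [-0.0, 0.684, 0.73, -0.001]
contact_force: [-0.4, -0.2, 0.3]
gripper_width: 0.758
grasp_force: 0.0
```

Call:
jog_arm(rows=[{"x": 0,"y": 0,"z": -25,"ax": 0,"ay": 0,"az": 0,"fingers": 75},{"x": 0,"y": 0,"z": -35,"ax": 0,"ay": 0,"az": 0,"fingers": 75},{"x": 0,"y": 0,"z": -35,"ax": 0,"ay": 0,"az": 0,"fingers": 75},{"x": 0,"y": 0,"z": -35,"ax": 0,"ay": 0,"az": 0,"fingers": 75},{"x": 0,"y": 0,"z": -35,"ax": 0,"ay": 0,"az": 0,"fingers": 75},{"x": 0,"y": 0,"z": -20,"ax": 0,"ay": 0,"az": 0,"fingers": 75},{"x": 0,"y": 0,"z": 0,"ax": 0,"ay": 0,"az": 0,"fingers": 75},{"x": 0,"y": 0,"z": 0,"ax": 0,"ay": 0,"az": 0,"fingers": 75}])

```text
t: 10.6
eef_pos: [0.5105, 0.0693, 0.2318]
tool_rot: [0.001, 0.684, 0.73, 0.0]
contact_force: [0.2, -0.9, 0.1]
gripper_width: 0.875
grasp_force: 0.0
```

```bash
python3 - <<'E'
from h import *
togo([.4985,.2588,.23],93.7); c=snap('scene','s3'); snap('top','t3')
x0,y0,f=330,220,5
im=cv2.imread('pics/s3.png')[y0:y0+120,x0:x0+160]; im=cv2.convertScaleAbs(cv2.resize(im,None,fx=f,fy=f,interpolation=cv2.INTER_CUBIC),alpha=1.5)
a=np.radians(3.7); X=np.array([np.cos(a),np.sin(a),0]);Y=np.array([-np.sin(a),np.cos(a),0])
O=np.array([.505,.159,0])
P=[O-.09*Y+[0,0,.012+.068],O-.05*Y+[0,0,.027]]
P+=[O+.1*Y+i*.017*X+j*.018*Y+[0,0,.162] for i in(-1,1) for j in(-1,1)]
for p in P:
    q=proj(c,p); cv2.circle(im,tuple(int(v) for v in (q-[x0,y0]+.5)*f),3,(0,0,255),-1)
cv2.imwrite('pics/s3c.png',im)
E
```

```text
t 10.6 pos [0.5105 0.0693 0.2318] shift [189.9   0.3   1.7] after turn [189.9   0.3   1.8] turn [ 0.1  0.  -0. ] w 0.875 F [ 0.2 -0.9  0.1] g 0.0 q [ 0.21  0.26 -0.55  1.9   0.16  1.02 -0.34]
```

View pics/s3c.png

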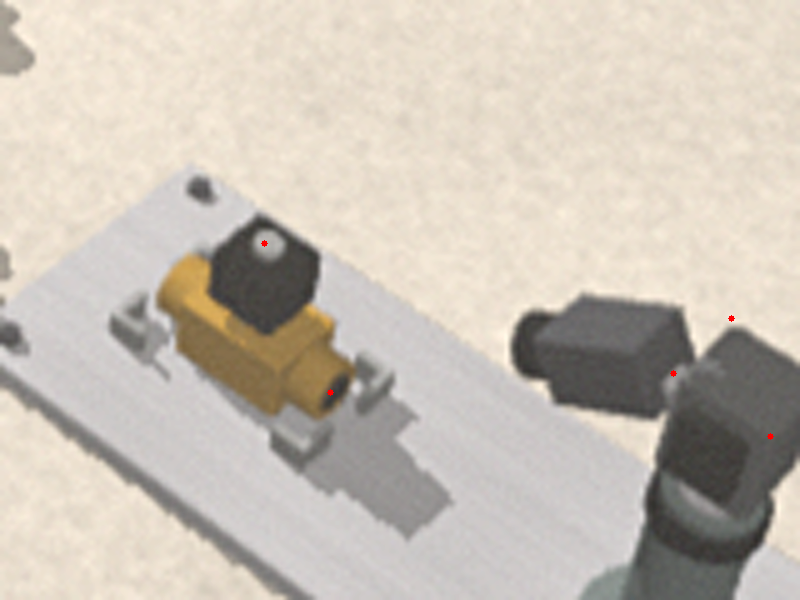

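The valve is seated between the brackets: its stub at (267,245) and bore at (338,388) are within about 2 mm of prediction. The head prediction looks a few mm off, so I'll look closer at it in both views.

```bash
python3 - <<'E'
from h import *
a=np.radians(3.7); X=np.array([np.cos(a),np.sin(a),0]);Y=np.array([-np.sin(a),np.cos(a),0])
O=np.array([.505,.159,0]); out=[]
for n,(x0,y0,w,h),f in(('scene0',(440,270,70,100),6),('top0',(140,265,60,100),6)):
    c=load(n); im=cv2.imread(f'pics/{n}.png')[y0:y0+h,x0:x0+w]; im=cv2.convertScaleAbs(cv2.resize(im,None,fx=f,fy=f,interpolation=cv2.INTER_CUBIC),alpha=1.7)
    for z,col in((.162,(0,0,255)),(.116,(0,255,0))):
      for i in(-1,1):
        for j in(-1,1):
          q=proj(c,O+.1*Y+i*.017*X+j*.018*Y+[0,0,z]); print(n,z,i,j,q.round(1)); cv2.circle(im,tuple(int(v) for v in (q-[x0,y0]+.5)*f),3,col,-1)
    q=proj(c,O+.1*Y+[0,0,.105]); cv2.circle(im,tuple(int(v) for v in (q-[x0,y0]+.5)*f),3,(255,0,0),-1)
    out.append(im)
cv2.imwrite('pics/head.png',np.hstack(out))
E
```

```text
scene0 0.162 -1 -1 [475.7 283.1]
scene0 0.162 -1 1 [495.1 295.1]
scene0 0.162 1 -1 [464.1 294.2]
scene0 0.162 1 1 [483.7 306.8]
scene0 0.116 -1 -1 [469.6 301.3]
scene0 0.116 -1 1 [488.1 313.2]
scene0 0.116 1 -1 [458.3 312.4]
scene0 0.116 1 1 [477.  324.8]
top0 0.162 -1 -1 [169.9 298.6]
top0 0.162 -1 1 [151.  299.8]
top0 0.162 1 -1 [169.2 280.6]
top0 0.162 1 1 [150.3 281.8]
top0 0.116 -1 -1 [176.5 297.7]
top0 0.116 -1 1 [158.4 298.8]
top0 0.116 1 -1 [175.8 280.5]
top0 0.116 1 1 [157.7 281.6]
```

View pics/head.png

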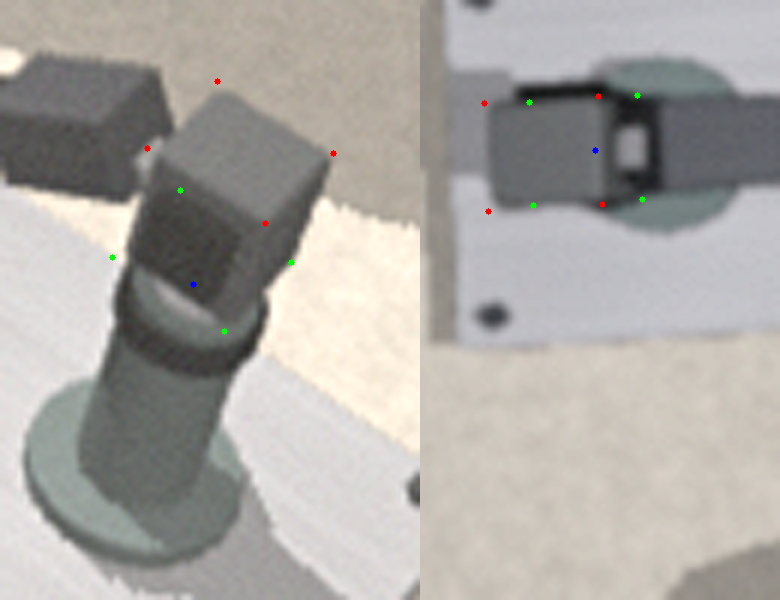

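In the enlarged crops, the head's top face in the top view is at (490..608, 97..208) against a prediction of (484..602, 97..211). That puts the head about 2 mm towards -y and 1 mm towards +x. The dark button faces +x, as described. Moving over the head with that correction.

Call:
jog_arm(rows=[{"x": 15,"y": 0,"z": 0,"ax": 0,"ay": 0,"az": 0,"fingers": 75},{"x": 30,"y": 0,"z": 0,"ax": 0,"ay": 0,"az": 0,"fingers": 75},{"x": 30,"y": 0,"z": 0,"ax": 0,"ay": 0,"az": 0,"fingers": 75},{"x": 30,"y": 1,"z": 0,"ax": 0,"ay": 0,"az": 0,"fingers": 75},{"x": 30,"y": 0,"z": 0,"ax": 0,"ay": 0,"az": 0,"fingers": 75},{"x": 30,"y": 0,"z": 0,"ax": 0,"ay": 0,"az": 0,"fingers": 75},{"x": 23,"y": 0,"z": 0,"ax": 0,"ay": 0,"az": 0,"fingers": 75},{"x": 0,"y": 0,"z": 0,"ax": 0,"ay": 0,"az": 0,"fingers": 75}])

```text
t: 11.5
eef_pos: [0.4975, 0.2609, 0.2298]
tool_rot: [-0.002, 0.682, 0.732, -0.0]
contact_force: [0.1, -0.4, -0.2]
gripper_width: 0.883
grasp_force: 0.0
```

Call:
jog_arm(rows=[{"x": 0,"y": 0,"z": 0,"ax": 0,"ay": 0,"az": 0,"fingers": 75},{"x": 0,"y": 0,"z": 0,"ax": 0,"ay": 0,"az": 0,"fingers": 75},{"x": 0,"y": 0,"z": 10,"ax": 0,"ay": 0,"az": 0,"fingers": 75},{"x": 0,"y": 0,"z": 10,"ax": 0,"ay": 0,"az": 0,"fingers": 75},{"x": 0,"y": 0,"z": 10,"ax": 0,"ay": 0,"az": 0,"fingers": 75},{"x": 0,"y": 0,"z": 5,"ax": 0,"ay": 0,"az": 0,"fingers": 75},{"x": 0,"y": 0,"z": 0,"ax": 0,"ay": 0,"az": 0,"fingers": 75},{"x": 0,"y": 0,"z": 0,"ax": 0,"ay": 0,"az": 0,"fingers": 75}])

```text
t: 12.3
eef_pos: [0.4994, 0.2571, 0.1958]
tool_rot: [-0.0, 0.684, 0.73, 0.0]
contact_force: [1.0, 0.1, -0.3]
gripper_width: 0.878
grasp_force: 0.0
```

```bash
python3 - <<'E'
from h import *
togo([.4996,.2569,.118],93.7); c=snap('scene','s4')
x0,y0,f=400,190,4
im=cv2.imread('pics/s4.png')[y0:y0+150,x0:x0+170]; cv2.imwrite('pics/s4c.png',cv2.convertScaleAbs(cv2.resize(im,None,fx=f,fy=f,interpolation=cv2.INTER_CUBIC),alpha=1.8))
E
```

```text
t 12.3 pos [0.4994 0.2571 0.1958] shift [-0.2  0.2 77.8] after turn [-0.2  0.1 77.8] turn [-0. -0. -0.] w 0.878 F [ 1.   0.1 -0.3] g 0.0 q [-0.11  0.39 -0.6   1.83  0.26  0.99 -0.75]
```

View pics/s4c.png

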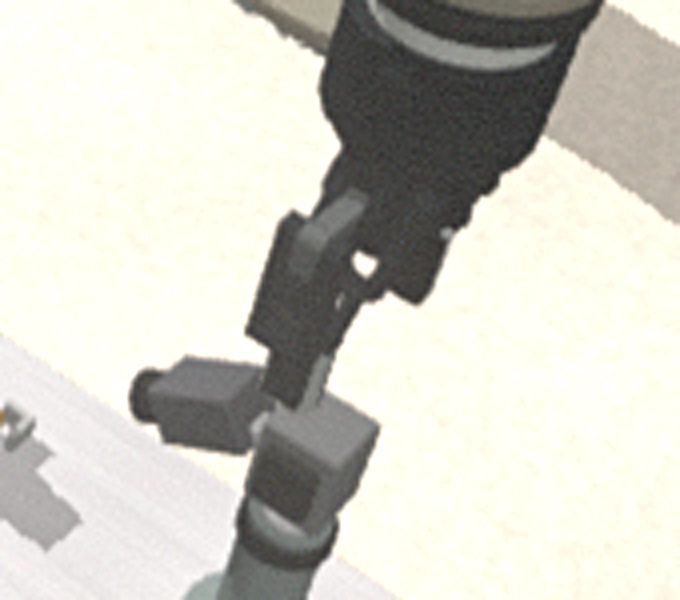

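```bash
python3 - <<'E'
from h import *
c=load('s4'); a=np.radians(3.7); X=np.array([np.cos(a),np.sin(a),0]);Y=np.array([-np.sin(a),np.cos(a),0])
p=np.array([.4994,.2571,.1958]); cr=lambda q:((proj(c,q)-[400,190]+.5)*4).round(0)
for d in(.0375,.052):
  for w in(-.011,.011):
    for z in(0,.011): print(d,w,z,cr(p+d*X+w*Y+[0,0,z]))
g=np.array([.4996,.2569,.139]); print('button centre',cr(g+.023*X),[cr(g+.023*X+i*.012*Y+[0,0,j*.014]) for i in(-1,1) for j in(-1,1)])
print('top',[cr(g+.017*i*X+j*.018*Y+[0,0,.023]) for i in(-1,1) for j in(-1,1)])
E
```

```text
0.0375 -0.011 0 [258. 398.]
0.0375 -0.011 0.011 [264. 379.]
0.0375 0.011 0 [307. 430.]
0.0375 0.011 0.011 [314. 411.]
0.052 -0.011 0 [236. 419.]
0.052 -0.011 0.011 [242. 400.]
0.052 0.011 0 [286. 451.]
0.052 0.011 0.011 [293. 432.]
button centre [271. 487.] [array([238., 493.]), array([253., 448.]), array([289., 526.]), array([304., 482.])]
top [array([300., 373.]), array([377., 421.]), array([253., 418.]), array([331., 468.])]
```

The near and right top corners, and the finger tip at (284,399), match the projections to within about 2 mm. Descending and squeezing.

Call:
jog_arm(rows=[{"x": 1,"y": 0,"z": 10,"ax": 0,"ay": 0,"az": 0,"fingers": 75},{"x": 0,"y": 0,"z": 12,"ax": 0,"ay": 0,"az": 0,"fingers": 75},{"x": 0,"y": 0,"z": 12,"ax": 0,"ay": 0,"az": 0,"fingers": 75},{"x": 0,"y": 0,"z": 12,"ax": 0,"ay": 0,"az": 0,"fingers": 75},{"x": 0,"y": 0,"z": 12,"ax": 0,"ay": 0,"az": 0,"fingers": 75},{"x": 0,"y": 0,"z": 12,"ax": 0,"ay": 0,"az": 0,"fingers": 75},{"x": 0,"y": 0,"z": 8,"ax": 0,"ay": 0,"az": 0,"fingers": 75},{"x": 0,"y": 0,"z": 0,"ax": 0,"ay": 0,"az": 0,"fingers": 75}])

```text
t: 13.15
eef_pos: [0.4986, 0.2576, 0.1164]
tool_rot: [-0.0, 0.684, 0.73, -0.001]
contact_force: [-0.9, 0.4, 0.1]
gripper_width: 0.88
grasp_force: 0.0
```

Call:
jog_arm(rows=[{"x": 0,"y": 0,"z": 0,"ax": 0,"ay": 0,"az": 0,"fingers": 55},{"x": 0,"y": 0,"z": 0,"ax": 0,"ay": 0,"az": 0,"fingers": 48},{"x": 0,"y": 0,"z": 0,"ax": 0,"ay": 0,"az": 0,"fingers": 44},{"x": 0,"y": 0,"z": 0,"ax": 0,"ay": 0,"az": 0,"fingers": 40},{"x": 0,"y": 0,"z": 0,"ax": 0,"ay": 0,"az": 0,"fingers": 36},{"x": 0,"y": 0,"z": 0,"ax": 0,"ay": 0,"az": 0,"fingers": 28},{"x": 0,"y": 0,"z": 0,"ax": 0,"ay": 0,"az": 0,"fingers": 22},{"x": 0,"y": 0,"z": 0,"ax": 0,"ay": 0,"az": 0,"fingers": 20}], force=50)

```text
t: 13.95
eef_pos: [0.4998, 0.2584, 0.1189]
tool_rot: [0.0, 0.684, 0.73, 0.001]
contact_force: [-0.2, -1.3, 8.7]
gripper_width: 0.399
grasp_force: 49.8
```

Button is squeezed: the opening is about 34 mm with 50 N grip. Pulling up.

Call:
jog_arm(rows=[{"x": 0,"y": 0,"z": -2,"ax": 0,"ay": 0,"az": 0,"fingers": 20},{"x": 0,"y": 0,"z": -4,"ax": 0,"ay": 0,"az": 0,"fingers": 20},{"x": 0,"y": 0,"z": -5,"ax": 0,"ay": 0,"az": 0,"fingers": 20},{"x": 0,"y": 0,"z": -6,"ax": 0,"ay": 0,"az": 0,"fingers": 20},{"x": 0,"y": 0,"z": -8,"ax": 0,"ay": 0,"az": 0,"fingers": 20},{"x": 0,"y": 0,"z": -8,"ax": 0,"ay": 0,"az": 0,"fingers": 20},{"x": 0,"y": 0,"z": -8,"ax": 0,"ay": 0,"az": 0,"fingers": 20},{"x": 0,"y": 0,"z": -8,"ax": 0,"ay": 0,"az": 0,"fingers": 20}])

```text
t: 14.75
eef_pos: [0.4995, 0.2581, 0.1676]
tool_rot: [0.0, 0.684, 0.73, 0.0]
contact_force: [4.6, 2.2, -5.5]
gripper_width: 0.397
grasp_force: 50.1
```

Call:
jog_arm(rows=[{"x": 0,"y": 0,"z": -6,"ax": 0,"ay": 0,"az": 0,"fingers": 20},{"x": 0,"y": 0,"z": -6,"ax": 0,"ay": 0,"az": 0,"fingers": 20},{"x": 0,"y": 0,"z": -6,"ax": 0,"ay": 0,"az": 0,"fingers": 20},{"x": 0,"y": 0,"z": -6,"ax": 0,"ay": 0,"az": 0,"fingers": 20},{"x": 0,"y": 0,"z": -6,"ax": 0,"ay": 0,"az": 0,"fingers": 20},{"x": 0,"y": 0,"z": -6,"ax": 0,"ay": 0,"az": 0,"fingers": 20},{"x": 0,"y": 0,"z": -6,"ax": 0,"ay": 0,"az": 0,"fingers": 20},{"x": 0,"y": 0,"z": -6,"ax": 0,"ay": 0,"az": 0,"fingers": 20}])

```text
t: 15.55
eef_pos: [0.4994, 0.2579, 0.2145]
tool_rot: [-0.0, 0.684, 0.73, -0.0]
contact_force: [7.3, 2.8, -9.5]
gripper_width: 0.399
grasp_force: 51.0
```

Call:
jog_arm(rows=[{"x": 0,"y": 0,"z": -5,"ax": 0,"ay": 0,"az": 0,"fingers": 20},{"x": 0,"y": 0,"z": -5,"ax": 0,"ay": 0,"az": 0,"fingers": 20},{"x": 0,"y": 0,"z": -5,"ax": 0,"ay": 0,"az": 0,"fingers": 20},{"x": 0,"y": 0,"z": -3,"ax": 0,"ay": 0,"az": 0,"fingers": 20},{"x": 0,"y": 0,"z": -2,"ax": 0,"ay": 0,"az": 0,"fingers": 20},{"x": 0,"y": 0,"z": -2,"ax": 0,"ay": 0,"az": 0,"fingers": 20},{"x": 0,"y": 0,"z": 0,"ax": 0,"ay": 0,"az": 0,"fingers": 20},{"x": 0,"y": 0,"z": 0,"ax": 0,"ay": 0,"az": 0,"fingers": 20}])

```text
t: 16.35
eef_pos: [0.4994, 0.258, 0.2363]
tool_rot: [-0.0, 0.684, 0.73, 0.0]
contact_force: [5.2, 3.1, -9.2]
gripper_width: 0.402
grasp_force: 51.1
```

Call:
jog_arm(rows=[{"x": 0,"y": 0,"z": -1,"ax": 0,"ay": 0,"az": 0,"fingers": 20},{"x": 0,"y": 0,"z": 0,"ax": 0,"ay": 0,"az": 0,"fingers": 20},{"x": 0,"y": 0,"z": -1,"ax": 0,"ay": 0,"az": 0,"fingers": 20},{"x": 0,"y": 0,"z": 0,"ax": 0,"ay": 0,"az": 0,"fingers": 20},{"x": 0,"y": 0,"z": 0,"ax": 0,"ay": 0,"az": 0,"fingers": 20},{"x": 0,"y": 0,"z": 0,"ax": 0,"ay": 0,"az": 0,"fingers": 20},{"x": 0,"y": 0,"z": 0,"ax": 0,"ay": 0,"az": 0,"fingers": 20},{"x": 0,"y": 0,"z": 0,"ax": 0,"ay": 0,"az": 0,"fingers": 20}])

```text
t: 17.15
eef_pos: [0.4994, 0.258, 0.2382]
tool_rot: [-0.0, 0.684, 0.73, 0.0]
contact_force: [5.7, 3.2, -8.8]
gripper_width: 0.393
grasp_force: 51.0
```

Rise is about 119 mm with no stop force yet, so I'll ease up another few mm to find the second stop.

Call:
jog_arm(rows=[{"x": 0,"y": 0,"z": -1,"ax": 0,"ay": 0,"az": 0,"fingers": 20},{"x": 0,"y": 0,"z": 0,"ax": 0,"ay": 0,"az": 0,"fingers": 20},{"x": 0,"y": 0,"z": -1,"ax": 0,"ay": 0,"az": 0,"fingers": 20},{"x": 0,"y": 0,"z": 0,"ax": 0,"ay": 0,"az": 0,"fingers": 20},{"x": 0,"y": 0,"z": -1,"ax": 0,"ay": 0,"az": 0,"fingers": 20},{"x": 0,"y": 0,"z": 0,"ax": 0,"ay": 0,"az": 0,"fingers": 20},{"x": 0,"y": 0,"z": 0,"ax": 0,"ay": 0,"az": 0,"fingers": 20},{"x": 0,"y": 0,"z": 0,"ax": 0,"ay": 0,"az": 0,"fingers": 20}])

```text
t: 17.95
eef_pos: [0.499, 0.2577, 0.2396]
tool_rot: [-0.001, 0.684, 0.73, -0.001]
contact_force: [8.6, 4.6, -18.9]
gripper_width: 0.4
grasp_force: 52.4
```

The pull jumped to 19 N while the rise lagged, so the second stop is reached. I'll check the valve and the rest in one last look, then hand in.

```bash
python3 - <<'E'
from h import *
snap('scene','s5'); o=bot.get_obs(); print(o['t'],o['eef_pos'],o['contact_force'],abs(o['joint_vel']).max())
E
```

```text
18.0 [0.49904316 0.25765667 0.23962033] [  8.67232361   5.42379146 -18.56933097] 0.001452434489644423
```

View pics/s5.png

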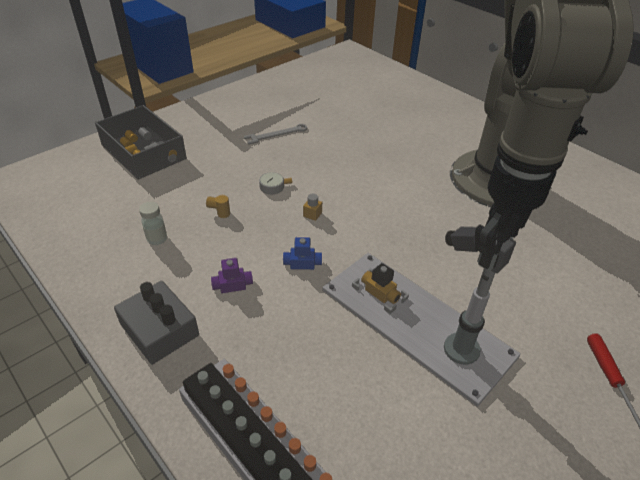

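The column is extended in two sections (470-490, 265-320), the valve is seated at (382,283), and the bystanders are unmoved.

```bash
python3 -c "
from station import bot
print(bot.hand_in())"
```

```text
the job is handed in; nothing more can be done
None
```

I handed the job in with the valve seated and released in the cradle and the camera head held at the second stop (about 120 mm up, 50 N grip, 19 N pull). The other fittings looked unmoved in the last picture, and the hand-in gave no verdict.

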